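# Lock the paint pots, hang the masks to dry, start the fan

## Robot

A 6-joint arm with a two-finger parallel gripper is mounted at the origin on the work surface. World frame = base frame: x ahead of the robot, y to its left, z up, the work surface at z = 0. Lengths are in mm, angles in degrees, forces in N, time in s.
With the tool pointing down it reaches from about 350 to 850 mm from the base axis. Payload 8.1 kg.
Tool frame: the origin (TCP) lies at the very end of the fingers, on their centre line; the grasp point (between the pads) lies 19 mm behind it (r.grip_point_offset is the distance from the TCP to the grasp point, in mm); z points along the fingers, y is the line along which they close (so a half turn about z gives the same grasp; the last joint's range is limited). The gripper opens to 85 mm and grips with 20 to 120 N. Pads are 22 mm wide; open, the fingers measure 114 mm over their backs; the gripper's body (76 mm by 85 mm) begins 54 mm behind the grasp point. The pads swing forward as they close: fully open they stand 13 mm farther back than shut.
Start: joints at [-4.893, 7.471, 85.268, -0, 87.261, -4.893], TCP at [600.004, 0.022, 231.292] pointing down, gripper open.
Joint ranges: [-169.43, 169.43], [-51.17, 129.36], [1.28, 143.12], [-76.62, 256.62], [0, 156.53], [-152.29, 152.29]. Speed limits (degrees/s): [136.94, 136.94, 159.86, 180, 180, 180].

## Interface

Orientations are given as [roll, pitch, yaw] about the fixed x, y, z axes, in that order (R = Rz(yaw) Ry(pitch) Rx(roll)).
In Python, from bench import status, eyes, r gives the robot as it stands.
- The arm moves only by the shell command python3 -m handwheel 'ROWS' [FORCE]. ROWS is a JSON object whose one key "series" holds a list that holds one entry, the list of rows, each a list of 7 numbers: the shift along the tool's x, y, z in cm, then the turn, a rotation vector about the tool's x, y, z in rad, then the opening, from 0 (shut) to 1 (fully open). In form: {"series": [[[tx, ty, tz, rx, ry, rz, claw], ...]]}. A call has 1 to 12 rows; each row is the pose to reach, as a shift and turn from the pose commanded when the call began, along the tool's axes at that moment; what a row does not reach only later rows make up. A row lasts 1/8 s, in which the tool goes at most 62.5 mm and 10.7 degrees, less where a joint would pass 70% of its speed; a pose out of reach is approached as far as the arm can. A call with a gripper value outside its range is refused whole. The fingers move at their own pace and stop on an object; FORCE is the grip in N (left out, the last holds). Time passes only in rows, so rows that repeat a pose let the fingers close. It gives the time, the measured TCP pose, the force, the opening and the grip force at its end, in the units of the state.
- status.sense(): the state, without advancing time (a new reading comes with each control period).
- eyes.snapshot(name): name is "scene" or "side" or "wrist"; returns a dict with "img" (384x512x3 uint8, red, green, blue), "mtx" (3x3 intrinsics, pixels), "R" (3x3) and "t" (3): a world point X has camera coordinates R X + t. Camera axes: x right, y down, z forward; pixel columns grow to the right and rows downward; lengths in mm; the calibration is good to about 2 mm. A picture is of the moment at which its call begins. There is no depth.
- r.hand_in(): hands the job in; it is judged then, once.
The state is a dict: "time": time; "joint_pos": joint angles; "qd": joint speeds; "joint_efforts": joint torques, N m; "tool_pos": TCP position; "tcp_rot": TCP orientation; "ft_force": force on the tool from outside, world axes, zero at the start; "wrist_torque": the same for the moment, N m; "finger_gap": finger opening in mm; "grip_force": force on a finger pad.
Only numpy, scipy, OpenCV 4.12 (cv2) and the standard library are available. Lean on these libraries where they do the work, as an engineer would, in place of code of your own. Each camera call takes 0.05 s, during which the arm holds its last target. There are 200 camera calls.

## Task

Close up the mask-painting table: lock every paint pot onto a stud of the pot holder (any free stud: push it down against the spring, turn it a quarter and let it spring up into its catch) and hang every mask from the stand on the drying rail, its hook over the lip and fully down behind it. Only when all of that is done, push the fan's switch lever fully over to the side away from the robot. Knock nothing over and leave the other things on the table where they are.

Things in the scene. Friction and masses are not known exactly. Their poses are not given: they have to be found in the camera images.
- pot1: Closed round paint pot, white, kraft band, grey lid; 71 mm across, 70 mm high to the lid's flat top, 0.25 kg. On the lid a grip bar 50 mm long (pot x), 12 mm wide, its top at z = 100 mm. In the 8 mm thick bottom a slot 48 mm long, 15 mm wide, in line with the grip bar. Origin: centre of the underside, z up. May be absent (None).
- pot2: Paint pot, same as pot1. Inside, on top of the bottom plate and square to the slot (along the pot's y), lies the catching notch, 19 mm wide, 5 mm deep. May be absent (None).
- pot3: Paint pot, same as pot1. May be absent (None).
- pot_holder: Fixed grey base plate 90 x 250 x 15 mm with three T studs in a row along its y, 85 mm apart. Origin: centre of its underside.
- stud1 (a point): T-shaped steel bayonet stud: cross bar 40 mm long (point x), 8 mm wide, 6 mm thick, on an 8 mm shank. Site on its axis at the cross bar's underside, 41 mm above the table, axes as the pot holder. Round the shank a spring plate 54 mm across, at rest 4 mm below the point, travel 17 mm (4 N to start, 18 N at the stop).
- stud2 (a point): Another stud, same as stud1. Use: pot goes over the stud with its grip bar in line with the cross bar; pushed until its underside is about 16 mm below the point (least 13.5, stop 21) it turns freely a quarter, either way; let up, the spring lifts it until the notch catches (right within about 0.2 rad).
- stud3 (a point): Another stud, same as stud1. A locked pot has its underside 8 mm below the point and its grip bar square to the cross bar; a pot only set on the spring plate, not locked, has its underside about 4 mm below the point, bar in line.
- mask1: Flat rigid mask: kraft disc 104 mm across, 8 mm thick (normal = mask x), centre at z = 56 mm, flat chin 50 mm wide; on its head a metal hanger with a grip tab 12 mm thick (x), 30 mm wide (y), z = 126 to 172 mm, in the disc's plane. 0.15 kg. Origin: centre of the chin's lower edge, z up. Starts in a slot of the stand. May be absent (None).
- mask2: Mask, same as mask1. The hanger's hook goes out along the mask's +x: arm 16 mm wide, z = 118 to 126 mm, reaching x = 23 mm, then a tongue down to z = 96 mm between x = 15 and 23 mm; gap between tongue and plate 11 mm. May be absent (None).
- mask3: Mask with hanger, same as mask1. May be absent (None).
- hook1 (a point): Middle of the lower end of the hook tongue of mask1 (at x = 19, z = 96 mm in the mask's frame).
- hook2 (a point): Middle of the lower end of the hook tongue of mask2 (at x = 19, z = 96 mm in the mask's frame).
- hook3 (a point): Middle of the lower end of the hook tongue of mask3 (at x = 19, z = 96 mm in the mask's frame).
- mask_stand: Fixed plywood stand, 110 x 200 mm, with three upright slots 75 mm apart along its y; each slot runs along its x, is 10 mm wide, its floor 12 mm and its walls' top 58 mm above the table. Masks stand in it with their x along the stand's y. Origin: centre of its underside.
- rail: Fixed aluminium rail, 400 mm long (y), on posts. Lip: 4 mm board, x -12 to -8 mm, z 150 to 215 mm; behind it a 16 mm wide trough (floor z = 188 mm), then a back wall, x 8 to 12 mm, top z = 220 mm. A mask hangs on the -x side, its x along the rail's: hook arm resting on the lip, tongue in the trough, end about 5 mm above the floor. Origin: on the table under the trough's middle.
- fan_switch (a joint): Toggle lever of the drying fan's switch, rad: 0 = off, leaning toward the robot (-x of its box); 1.0 = fully over, away from the robot (on). It stays where it is left; about 1 N at the tip moves it.
- fan_switch_tip (a point): Centre of the 26 mm black ball at the end of the switch lever, 80 mm from its hinge; the hinge is 22 mm above the table and runs along the switch box's y. The lever swings in the x-z plane of the box (70 x 50 x 25 mm), 0.5 rad to either side of upright.
- fan_switch_base: Fixed box of the fan switch, 70 x 50 x 25 mm. Origin: centre of its underside, below the hinge.
- paper_cup: Paper cup, white, 84 mm high, 70 mm across; to be left alone. Origin: centre of its underside.
- tape_roll: Roll of paper tape lying flat, 90 mm across, 30 mm high; to be left alone. Origin: centre of its underside.
- sanding_block: Cork sanding block 70 x 45 x 28 mm; to be left alone. Origin: centre of its underside.
Mind the look-alikes: they are no part of the job. What is shaped like the pot2 but blue or turquoise is not meant.

How it is judged:
By the outcome, as a careful person would: the job done as asked, in the order asked, and still so for the second after the job is handed in, with the robot touching nothing.
Of pot1, pot2, pot3 only 2 to 3 are there at a start; the rules pass over those that are not, and their reading is None.
Of mask1, mask2, mask3 only 2 to 3 are there at a start; the rules pass over those that are not, and their reading is None.
At some moment in a run one of pot1, pot2, pot3 may be knocked a few centimetres aside while the robot is not near it.
It also fails if it takes over 210 s, if anything falls off the work surface, if the arm or the gripper's body presses on something with over 40 N, if the wrist force passes 120 N, or if a joint passes its speed limit or range.

## Working session

There is one attempt and no reset: what is moved stays moved. The work goes in short steps, Python scripts to look and compute and a shell command to move; the robot and the scene stay as the last step left them, time stands still between calls to the robot, and variables do not carry over. Pictures are saved under pics/ and viewed, at most 14 in all, crops included, and the job is handed in when it is done.

```bash
ls; mkdir -p pics; python3 - <<'E'
from bench import status, eyes, r
import cv2,numpy as np
s=status.sense();print(s)
a=[]
for n in ("scene","side","wrist"):
    c=eyes.snapshot(n);np.savez(f"pics/{n}0.npz",**c);print(n,c["mtx"].round(1).tolist(),c["R"].round(3).tolist(),c["t"].round(1).tolist())
    cv2.imwrite(f"pics/{n}0.png",cv2.resize(c["img"][:,:,::-1],(800,600),interpolation=cv2.INTER_CUBIC))
E
```

```text
pics
{'time': 0.0, 'joint_pos': array([-4.89355932e+00,  7.51587211e+00,  8.53312441e+01, -1.30504812e-03,
        8.72613339e+01, -4.89145771e+00]), 'qd': array([-0.03679182,  0.03061055, -0.01155884, -0.06771962, -0.12149433,
       -0.019481  ]), 'joint_efforts': array([-1.90700346e-03, -5.69404185e+01, -5.00557995e+01, -2.19391650e-04,
        1.44415747e-02,  7.24149572e-05]), 'tool_pos': array([5.99435131e+02, 5.71412279e-02, 2.30217640e+02]), 'tcp_rot': array([-1.79891834e+02, -7.94866900e-03,  8.99979545e+01]), 'ft_force': array([ 0.43018636, -0.15051675,  0.18986231]), 'wrist_torque': array([ 0.02207364, -0.04397934, -0.02940554]), 'grip_force': 0.0, 'finger_gap': 85.69224224303042}
scene [[352.1, 0.0, 260.5], [0.0, 352.1, 194.4], [0.0, 0.0, 1.0]] [[-0.194, 0.981, 0.018], [0.759, 0.162, -0.631], [-0.622, -0.108, -0.776]] [70.1, -325.8, 1316.0]
side [[430.5, 0.0, 254.8], [0.0, 430.5, 192.5], [0.0, 0.0, 1.0]] [[0.712, -0.702, -0.012], [-0.397, -0.388, -0.832], [0.579, 0.597, -0.555]] [-308.9, 271.2, 1114.3]
wrist [[333.3, 0.0, 253.0], [0.0, 333.3, 195.5], [0.0, 0.0, 1.0]] [[1.0, 0.0, -0.002], [0.001, -0.947, 0.322], [-0.001, -0.322, -0.947]] [-599.8, -41.8, 379.9]
```

View pics/scene0.png

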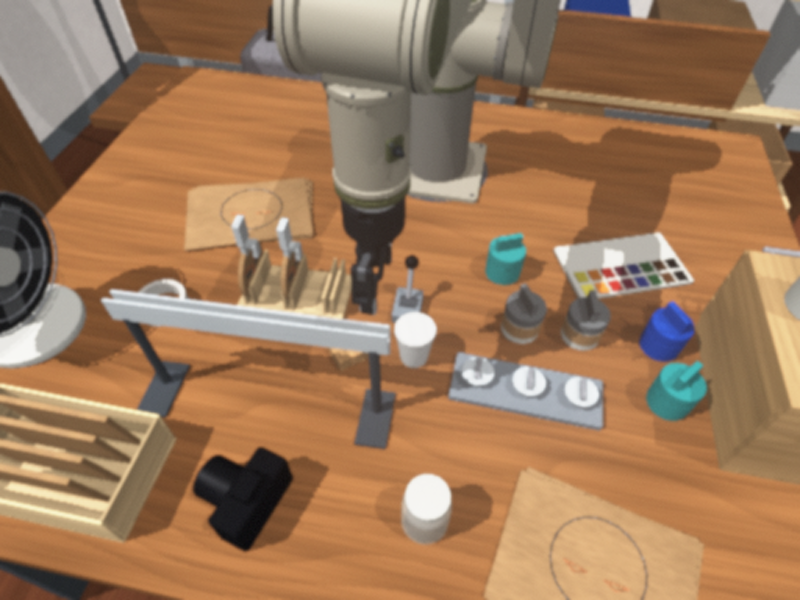

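View pics/side0.png

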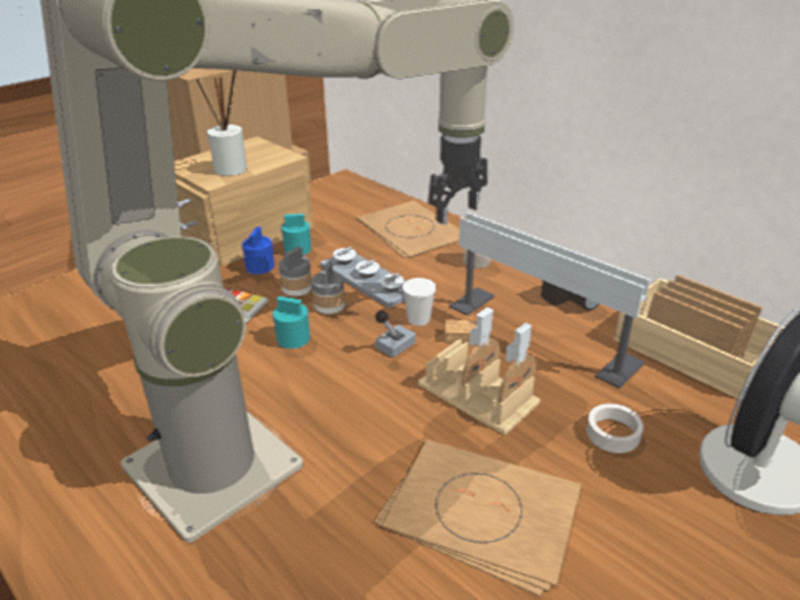

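Two views. Candidates for pots: grey-lidded ones with a kraft band at scene (523,315) and (585,320); look-alikes are turquoise (507,258) and (677,390), blue (667,330). The white jar at (427,508) and cup (414,338) are not pots. I choose the two grey/kraft ones. The masks stand in the stand at scene (243,255) and (290,255), side (480,340) and (518,360). Stacked kraft boards and the crate are no masks. Next is a close crop to check.

```bash
cat > h.py <<'E'
import numpy as np, cv2
from scipy.optimize import least_squares
def cam(f): return dict(np.load(f))
def proj(c,X):
    p=np.atleast_2d(X)@c["R"].T+c["t"]; p=p@c["mtx"].T; return p[:,:2]/p[:,2:]
def onplane(c,uv,z):
    d=c["R"].T@np.linalg.solve(c["mtx"],[uv[0],uv[1],1]); o=-c["R"].T@c["t"]
    return o+d*(z-o[2])/d[2]
def tri(obs):  # [(cam,(u,v))]
    f=lambda X:np.concatenate([proj(c,X)[0]-uv for c,uv in obs])
    s=least_squares(f,[600,0,50]); return s.x,np.abs(s.fun).max()
def crop(c,x0,y0,x1,y1,w,h): return cv2.resize(c["img"][y0:y1,x0:x1,::-1],(w,h),interpolation=cv2.INTER_CUBIC)
E
python3 - <<'E'
from h import *
A=cam("pics/scene0.npz");B=cam("pics/side0.npz");k=1/1.5625
for n,a,b in [("potL bar",(592,300),(293,255)),("potR bar",(527,293),(327,270)),("stud r",(478,364),(392,278)),("stud m",(530,372),(367,264)),("stud l",(582,384),(344,253)),("ball",(411,262),(382,316)),("maskA tab top",(239,218),(521,327)),("maskB",(284,222),(486,312)),("railL",(110,292),(643,285)),("railR",(387,330),(465,218))]:
    print(n,tri([(A,np.array(a)*k),(B,np.array(b)*k)])[0].round(0))
i=np.vstack([np.hstack([crop(A,275,165,400,275,400,352),crop(A,130,120,275,248,400,352)]),np.hstack([crop(B,150,130,300,224,400,248),crop(B,260,180,410,274,400,248)])])
cv2.imwrite("pics/c1.png",i)
E
```

```text
potL bar [428. 333.  92.]
potR bar [437. 222.  94.]
stud r [566. 158.  45.]
stud m [566. 242.  48.]
stud l [569. 328.  43.]
ball [404.  13.  92.]
maskA tab top [ 453. -273.  185.]
maskB [ 447. -199.  184.]
railL [ 665. -371.  215.]
railR [649.  23. 212.]
```

View pics/c1.png

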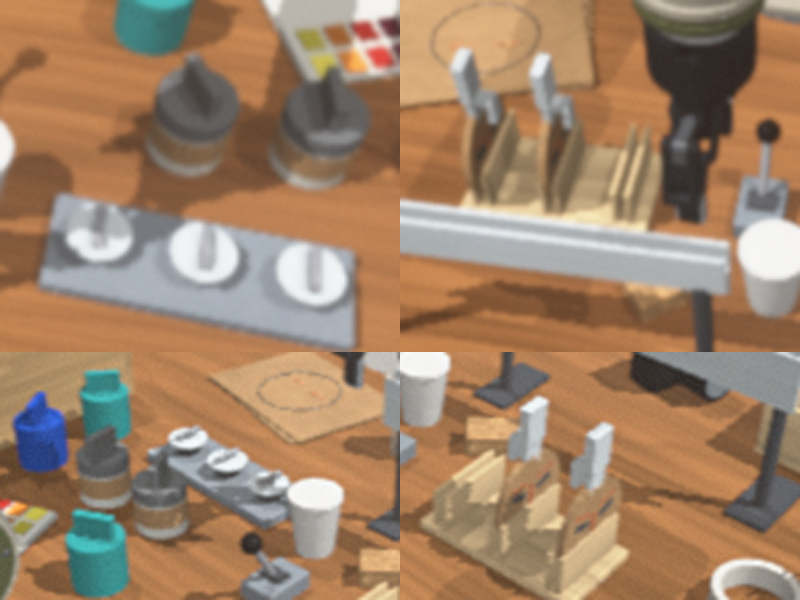

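The crops confirm the choice: pots with grey lids and kraft bands, bars roughly along x. The three T-bars also lie along x, and both mask hooks point to +y. Next I move the wrist camera over the pots.

```bash
python3 -m handwheel '{"series": [[[6,-2.5,-2,0,0,0,1],[12,-5,-4,0,0,0,1],[18,-7.5,-6,0,0,0,1],[23,-10,-7,0,0,0,1],[23,-10,-7,0,0,0,1],[23,-10,-7,0,0,0,1]]]}' 30
python3 - <<'E'
from bench import status, eyes, r
import cv2,numpy as np
c=eyes.snapshot("wrist");np.savez("pics/w1.npz",**c)
cv2.imwrite("pics/w1.png",cv2.resize(c["img"][:,:,::-1],(800,600),interpolation=cv2.INTER_CUBIC))
E
```

```text
time: 0.9
tool_pos: [499.8, 230.4, 301.1]
tcp_rot: [180.0, 0.0, 90.1]
ft_force: [0.4, -0.2, -0.1]
finger_gap: 85.5
grip_force: 0.0
```

View pics/w1.png

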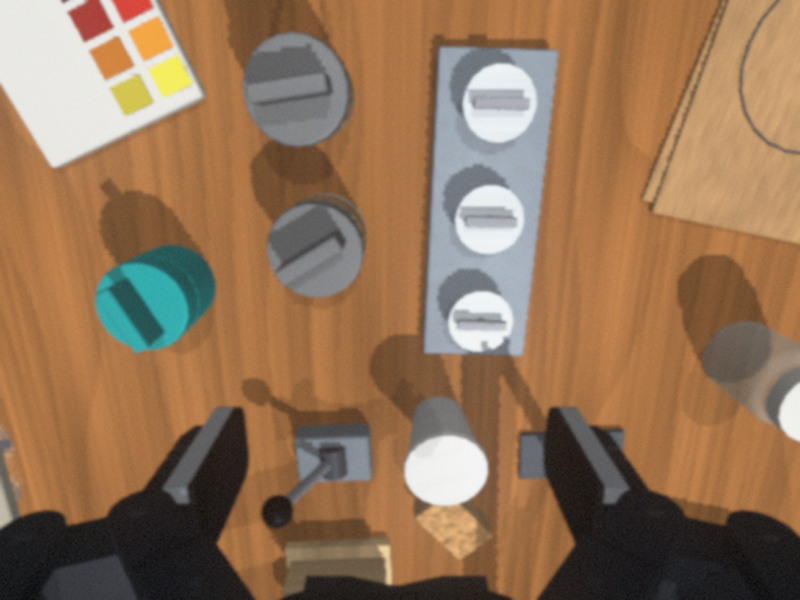

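Pots' lids are at (297,89) and (316,249), holder corners at (438,47), (557,50), (523,354), (425,352), and stud bars at about (499,100), (489,215), (480,321). I will compute and overlay.

```bash
cat > meas1.py <<'E'
from h import *
c=cam("pics/w1.npz");k=1/1.5625
P=lambda u,v,z:onplane(c,(u*k,v*k),z)
def pot(lid,b0,b1):
    L=P(*lid,70);a=P(*b0,100);b=P(*b1,100);m=(a+b)/2;d=b-a
    print("pot lid",L.round(1),"bar mid",m.round(1),"len",np.hypot(*d[:2]).round(1),"yaw",np.degrees(np.arctan2(d[1],d[0])).round(1)); return (L+m)/2,np.arctan2(d[1],d[0])
p1=pot((297,89),(249,94),(326,83)); p2=pot((316,249),(279,279),(342,243))
for q in [(438,47),(557,50),(523,354),(425,352)]: print("holder",P(*q,15).round(1))
for a,b in [((471,100),(529,104)),((463,216),(517,219)),((454,321),(506,323))]:
    a=P(*a,47);b=P(*b,47);d=b-a;print("stud",((a+b)/2).round(1),np.hypot(*d[:2]).round(1),np.degrees(np.arctan2(d[1],d[0])).round(1))
for q in [(499,103),(489,219),(480,322)]: print("plate",P(*q,37).round(1))
im=crop(c,150,0,360,230,730,800)[:600]
s=730/210
def dr(X,col): cv2.polylines(im,[((proj(c,X)-[150,0])*s).astype(int)],True,col,1)
t=np.linspace(0,2*np.pi,60)
for p,y in (p1,p2):
    o=p[:2];R=np.array([[np.cos(y),-np.sin(y)],[np.sin(y),np.cos(y)]])
    dr(np.c_[o+35.5*np.c_[np.cos(t),np.sin(t)],0*t+70],(0,0,255))
    dr(np.c_[o+np.array([[25,6],[25,-6],[-25,-6],[-25,6]])@R.T,[100]*4],(0,255,0))
import sys
h=eval(sys.argv[1]) if len(sys.argv)>1 else None
if h:
    x,y,w=h;w=np.radians(w);R=np.array([[np.cos(w),-np.sin(w)],[np.sin(w),np.cos(w)]])
    dr(np.c_[[x,y]+np.array([[45,125],[45,-125],[-45,-125],[-45,125]])@R.T,[15]*4],(0,255,255))
    for j in(-85,0,85):
        dr(np.c_[[x,y]+(np.array([[20,4],[20,-4],[-20,-4],[-20,4]])+[0,j])@R.T,[47]*4],(0,0,255))
cv2.imwrite("pics/o1.png",im)
E
python3 meas1.py "(568,243,0)"
```

```text
pot lid [435.  337.7  70. ] bar mid [434.4 336.  100. ] len 47.7 yaw 7.6
pot lid [442.6 229.7  70. ] bar mid [442.8 228.  100. ] len 50.5 yaw 29.8
holder [531.8 370.4  15. ]
holder [620.4 368.6  15. ]
holder [615.2 121.8  15. ]
holder [527.2 123.6  15. ]
stud [574.4 331.   47. ] 41.4 -3.5
stud [572.3 249.2  47. ] 41.2 -3.0
stud [569.4 164.4  47. ] 42.4 -2.2
plate [575.6 330.8  37. ]
plate [573.4 246.4  37. ]
plate [571.1 160.7  37. ]
```

```bash
python3 meas1.py "(573.5,246.1,-1.3)" >/dev/null
```

```text
(no output)
```

View pics/o1.png

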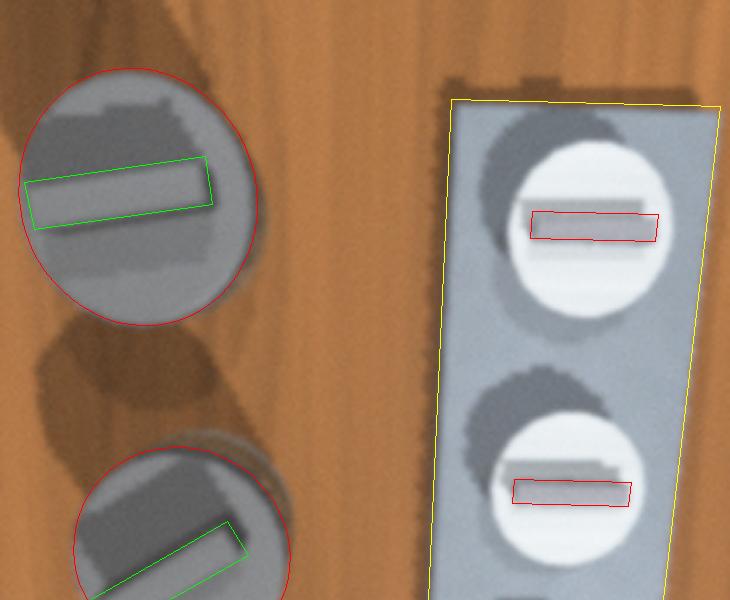

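Overlay fits well: pots at (434.7,336.9, 8°) and (442.7,228.9, 30°), holder at (573.5,246.1, −1.3°). Next I go above pot A.

```bash
python3 -m handwheel '{"series": [[[10.7,-6.5,14,0,0,-1.71,0.7],[10.7,-6.5,14,0,0,-1.71,0.7],[10.7,-6.5,14,0,0,-1.71,0.7],[10.7,-6.5,14,0,0,-1.71,0.7],[10.7,-6.5,14,0,0,-1.71,0.7],[10.7,-6.5,14,0,0,-1.71,0.7],[10.7,-6.5,14,0,0,-1.71,0.7],[10.7,-6.5,14,0,0,-1.71,0.7],[10.7,-6.5,14,0,0,-1.71,0.7],[10.7,-6.5,14,0,0,-1.71,0.7],[10.7,-6.5,14,0,0,-1.71,0.7]]]}' 60
python3 - <<'E'
from bench import status
s=status.sense();print(s["joint_pos"].round(1),s["tool_pos"].round(1),s["tcp_rot"].round(1))
E
```

```text
time: 2.33
tool_pos: [435.5, 336.0, 160.8]
tcp_rot: [-180.0, -0.0, -172.3]
ft_force: [1.3, 0.1, 0.4]
finger_gap: 59.5
grip_force: 0.0
[ 32.3   2.3  98.2  -0.   79.6 -65.4] [435.5 336.  160.8] [-180.    -0.  -172.3]
```

```bash
python3 -m handwheel '{"series": [[[0.07,0.1,5,0,0,0,0.7],[0.07,0.1,8.6,0,0,0,0.7],[0.07,0.1,8.6,0,0,0,0.7],[0.07,0.1,8.6,0,0,0,0],[0.07,0.1,8.6,0,0,0,0],[0.07,0.1,8.6,0,0,0,0],[0.07,0.1,8.6,0,0,0,0],[0.07,0.1,8.6,0,0,0,0],[0.07,0.1,8.6,0,0,0,0],[0.07,0.1,8.6,0,0,0,0]]]}' 60
```

```text
time: 3.58
tool_pos: [435.5, 338.7, 77.2]
tcp_rot: [179.9, 0.2, -172.0]
ft_force: [0.6, -0.6, 6.6]
finger_gap: 10.5
grip_force: 60.1
```

```bash
python3 -m handwheel '{"series": [[[0,0,-4,0,0,0,0],[0,0,-8,0,0,0,0],[-4,-0.8,-8,0,0,0.08,0],[-9,-1.8,-8,0,0,0.162,0],[-13.7,-2.7,-8,0,0,0.162,0],[-13.7,-2.7,-8,0,0,0.162,0],[-13.7,-2.7,-8,0,0,0.162,0],[-13.7,-2.7,-8,0,0,0.162,0]]]}' 60
python3 - <<'E'
from bench import status,eyes
import cv2,numpy as np
s=status.sense();print(s["joint_pos"].round(1),s["tool_pos"].round(1),s["tcp_rot"].round(1),s["ft_force"].round(1))
a=eyes.snapshot("scene");b=eyes.snapshot("side");w=eyes.snapshot("wrist")
np.savez("pics/w2.npz",**w)
from h import crop
cv2.imwrite("pics/p2.png",np.hstack([crop(a,260,130,460,280,400,300),crop(w,0,0,512,384,400,300)]))
E
```

```text
time: 4.58
tool_pos: [572.6, 330.5, 155.5]
tcp_rot: [180.0, -0.0, 178.7]
ft_force: [-0.5, 0.4, -2.6]
finger_gap: 10.5
grip_force: 59.0
[ 25.5  19.3  79.6   0.   81.1 -63.2] [572.6 330.5 155.5] [180.   -0.  178.7] [-0.5  0.4 -2.6]
```

View pics/p2.png

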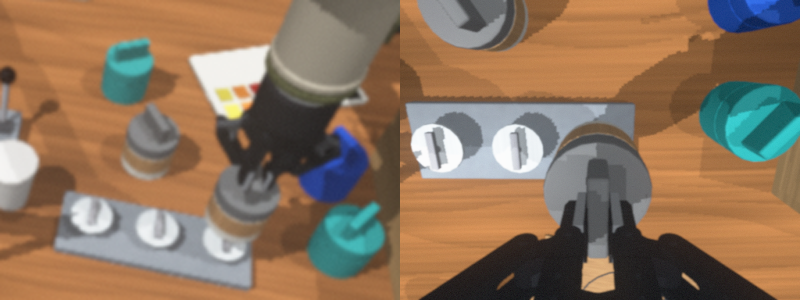

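```bash
python3 -m handwheel '{"series": [[[-0.36,0.06,0,0,0,0,0],[-0.36,0.06,2,0,0,0,0],[-0.36,0.06,3,0,0,0,0],[-0.36,0.06,3.5,0,0,0,0],[-0.36,0.06,3.8,0,0,0,0],[-0.36,0.06,3.8,0,0,0,0]]]}' 60
```

```text
time: 5.48
tool_pos: [577.2, 330.7, 117.3]
tcp_rot: [-180.0, -0.0, 178.7]
ft_force: [-1.0, 0.1, -2.0]
finger_gap: 11.1
grip_force: 59.1
```

```bash
python3 -m handwheel '{"series": [[[0.1,0.02,0.6,0,0,0,0],[0.1,0.02,1.2,0,0,0,0],[0.1,0.02,1.6,0,0,0,0],[0.1,0.02,1.6,0,0,0,0],[0.1,0.02,1.6,0,0,0,0]]]}' 80
```

```text
time: 6.1
tool_pos: [577.6, 331.3, 103.6]
tcp_rot: [179.9, 0.2, 178.7]
ft_force: [-1.1, -2.1, 10.3]
finger_gap: 10.1
grip_force: 84.7
```

```bash
python3 -m handwheel '{"series": [[[0.1,0,0.3,0,0,0,0],[0.1,0,0.3,0,0,0.18,0],[0.1,0,0.3,0,0,0.36,0],[0.1,0,0.3,0,0,0.54,0],[0.1,0,0.3,0,0,0.72,0],[0.1,0,0.3,0,0,0.9,0],[0.1,0,0.3,0,0,1.08,0],[0.1,0,0.3,0,0,1.26,0],[0.1,0,0.3,0,0,1.44,0],[0.1,0,0.3,0,0,1.57,0],[0.1,0,0.3,0,0,1.57,0],[0.1,0,0.3,0,0,1.57,0]]]}' 80
python3 - <<'E'
from bench import status
s=status.sense();print(s["wrist_torque"].round(2),s["ft_force"].round(1))
E
```

```text
time: 7.6
tool_pos: [577.3, 331.9, 101.5]
tcp_rot: [179.7, -0.1, 88.7]
ft_force: [0.4, -0.1, 10.5]
finger_gap: 10.1
grip_force: 85.0
[-0.2  -0.01 -0.17] [ 0.4 -0.1 10.5]
```

```bash
python3 -m handwheel '{"series": [[[0,0,-0.3,0,0,0,0],[0,0,-0.6,0,0,0,0],[0,0,-0.9,0,0,0,0],[0,0,-1.1,0,0,0,0],[0,0,-1.1,0,0,0,0]]]}' 60
python3 - <<'E'
from bench import status
s=status.sense();print(s["wrist_torque"].round(2),s["ft_force"].round(1))
E
```

```text
time: 8.22
tool_pos: [576.7, 331.6, 110.3]
tcp_rot: [179.8, -0.1, 88.7]
ft_force: [4.5, 1.7, 2.1]
finger_gap: 10.4
grip_force: 83.8
[ 0.29 -1.01  0.  ] [4.5 1.7 2.1]
```

```bash
python3 -m handwheel '{"series": [[[0,0,-1.1,0,0,0,0.6],[0,0,-1.1,0,0,0,0.6],[0,0,-1.1,0,0,0,0.6],[0,0,-1.1,0,0,0,0.6],[0,0,-6,0,0,0,0.6],[0,0,-12,0,0,0,0.6],[-4,-3,-17,0,0,0,0.6],[-8,-7.5,-20,0,0,0,0.6],[-8,-7.5,-20,0,0,0,0.6],[-8,-7.5,-20,0,0,0,0.6]]]}' 60
python3 - <<'E'
from bench import status, eyes, r
import cv2,numpy as np
from h import crop
c=eyes.snapshot("wrist");np.savez("pics/w3.npz",**c)
a=eyes.snapshot("side");np.savez("pics/s3.npz",**a)
cv2.imwrite("pics/w3.png",np.vstack([crop(c,100,0,420,220,640,440),crop(a,140,130,300,170,640,160)]))
E
```

```text
time: 9.48
tool_pos: [498.5, 252.5, 309.8]
tcp_rot: [179.9, -0.0, 88.7]
ft_force: [0.8, -0.0, -0.7]
finger_gap: 50.6
grip_force: 0.0
```

View pics/w3.png

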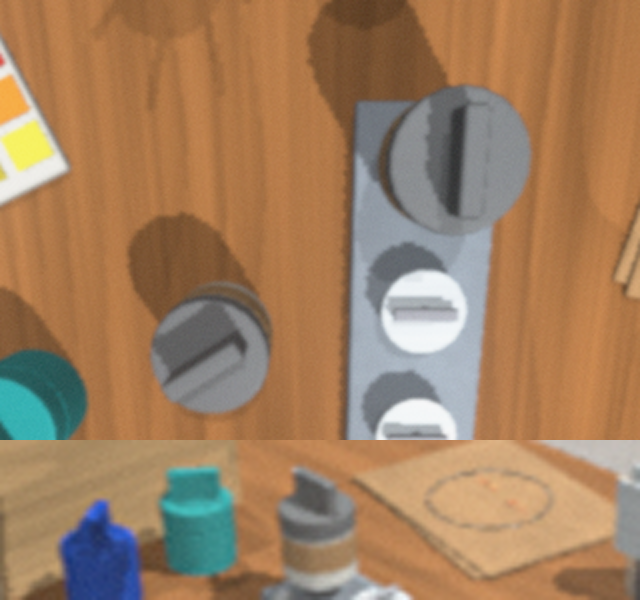

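```bash
python3 - <<'E'
from h import *
c=cam("pics/w3.npz");q=lambda u,v,z:onplane(c,(u/2+100,v/2),z)
print(q(211,354,70).round(1)); a,b=q(170,394,100),q(241,352,100);d=b-a
print(((a+b)/2).round(1),np.hypot(*d[:2]),np.degrees(np.arctan2(d[1],d[0])))
# locked pot lid width at candidate heights: edges l,r,top,bottom
for z in (99,103,107):
    l,r=q(388,165,z),q(531,155,z); t,b=q(460,84,z),q(460,235,z); print(z,np.linalg.norm(r-l),np.linalg.norm(t-b),((l+r)/2).round(1),((t+b)/2).round(1))
E
```

```text
[442.6 230.3  70. ]
[443.2 227.7 100. ] 47.09214300797125 29.73426581506044
99 71.35917453720829 71.61884529971638 [578. 336.  99.] [578.4 335.   99. ]
103 70.54993400844944 70.80666000447832 [577.1 336.  103. ] [577.5 335.  103. ]
107 69.74069347969059 69.99447470924036 [576.3 336.  107. ] [576.6 335.  107. ]
```

```bash
python3 -m handwheel '{"series": [[[-2.5,-5.5,5,0,0,0.2,0.7],[-2.5,-5.5,10,0,0,0.4,0.7],[-2.5,-5.5,15,0,0,0.6,0.7],[-2.5,-5.5,16.8,0,0,0.8,0.7],[-2.5,-5.5,16.8,0,0,1.028,0.7],[-2.5,-5.5,16.8,0,0,1.028,0.7],[-2.5,-5.5,16.8,0,0,1.028,0.7]]]}' 60
```

```text
time: 10.45
tool_pos: [442.5, 229.0, 139.5]
tcp_rot: [-180.0, 0.2, 29.9]
ft_force: [-0.3, 0.4, 0.1]
finger_gap: 60.0
grip_force: 0.0
```

```bash
python3 -m handwheel '{"series": [[[0,0,4,0,0,0,0.7],[0,0,6.3,0,0,0,0.7],[0,0,6.3,0,0,0,0.7],[0,0,6.3,0,0,0,0],[0,0,6.3,0,0,0,0],[0,0,6.3,0,0,0,0],[0,0,6.3,0,0,0,0],[0,0,6.3,0,0,0,0],[0,0,6.3,0,0,0,0]]]}' 60
```

```text
time: 11.58
tool_pos: [443.9, 229.3, 79.6]
tcp_rot: [180.0, -0.1, 29.8]
ft_force: [0.2, -0.3, 6.5]
finger_gap: 10.6
grip_force: 59.7
```

```bash
python3 -m handwheel '{"series": [[[0,0,-4,0,0,0,0],[0,0,-8,0,0,0,0],[2,3.2,-8.2,0,0,0.18,0],[4,6.4,-8.2,0,0,0.36,0],[6,9.6,-8.2,0,0,0.543,0],[7.8,12.3,-8.2,0,0,0.543,0],[7.8,12.3,-8.2,0,0,0.543,0],[7.8,12.3,-8.2,0,0,0.543,0],[7.8,12.3,-8.2,0,0,0.543,0]]]}' 60
```

```text
time: 12.7
tool_pos: [570.8, 161.5, 160.0]
tcp_rot: [180.0, 0.1, -1.2]
ft_force: [-0.6, -0.3, -3.3]
finger_gap: 10.6
grip_force: 59.2
```

```bash
python3 -m handwheel '{"series": [[[0.15,0.04,0,0,0,0,0],[0.15,0.04,2,0,0,0,0],[0.15,0.04,3,0,0,0,0],[0.15,0.04,3.6,0,0,0,0],[0.15,0.04,4,0,0,0,0],[0.15,0.04,4,0,0,0,0]]]}' 60
```

```text
time: 13.45
tool_pos: [573.2, 160.5, 120.1]
tcp_rot: [180.0, 0.0, -1.3]
ft_force: [-0.5, 0.8, -2.4]
finger_gap: 10.7
grip_force: 59.2
```

```bash
python3 -m handwheel '{"series": [[[0,0,0.6,0,0,0,0],[0,0,1.2,0,0,0,0],[0,0,1.9,0,0,0,0],[0,0,1.9,0,0,0,0],[0,0,1.9,0,0,0,0]]]}' 80
```

```text
time: 14.08
tool_pos: [574.6, 160.8, 103.5]
tcp_rot: [-180.0, -0.2, -1.3]
ft_force: [-3.0, -0.4, 11.7]
finger_gap: 10.1
grip_force: 85.2
```

```bash
python3 -m handwheel '{"series": [[[0,0,0.05,0,0,-0.18,0],[0,0,0.05,0,0,-0.36,0],[0,0,0.05,0,0,-0.54,0],[0,0,0.05,0,0,-0.72,0],[0,0,0.05,0,0,-0.9,0],[0,0,0.05,0,0,-1.08,0],[0,0,0.05,0,0,-1.26,0],[0,0,0.05,0,0,-1.44,0],[0,0,0.05,0,0,-1.57,0],[0,0,0.05,0,0,-1.57,0],[0,0,0.05,0,0,-1.57,0]]]}' 80
python3 - <<'E'
from bench import status
s=status.sense();print(s["wrist_torque"].round(2),s["ft_force"].round(1))
E
```

```text
time: 15.45
tool_pos: [574.5, 161.6, 103.2]
tcp_rot: [179.8, -0.1, 88.7]
ft_force: [-3.2, 2.8, 12.2]
finger_gap: 10.4
grip_force: 85.3
[0.54 0.82 0.14] [-3.2  2.8 12.2]
```

```bash
python3 -m handwheel '{"series": [[[0,0,-0.3,0,0,0,0],[0,0,-0.6,0,0,0,0],[0,0,-0.95,0,0,0,0],[0,0,-0.95,0,0,0,0.6],[0,0,-0.95,0,0,0,0.6],[0,0,-0.95,0,0,0,0.6],[0,0,-0.95,0,0,0,0.6],[0,0,-6,0,0,0,0.6],[0,0,-12,0,0,0,0.6]]]}' 60 && python3 -m handwheel '{"series": [[[-6,0,-4,0,0,0,0.6],[-12,-1,-8,0,0,0,0.6],[-18,-2,-12,0,0,0,0.6],[-24,-3,-14,0,0,0,0.6],[-30,-3,-16,0,0,0,0.6],[-35,-3,-16,0,0,0,0.6],[-35,-3,-16,0,0,0,0.6],[-35,-3,-16,0,0,0,0.6]]]}'
python3 - <<'E'
from bench import status, eyes, r
import cv2,numpy as np
from h import crop
s=status.sense();print(s["joint_pos"].round(1))
for n in("wrist","scene","side"):
    c=eyes.snapshot(n);np.savez(f"pics/{n}4.npz",**c)
    if n=="wrist":cv2.imwrite("pics/w4.png",crop(c,0,0,512,384,800,600))
E
```

```text
time: 16.58
tool_pos: [572.0, 160.2, 220.1]
tcp_rot: [-179.8, 0.1, 88.7]
ft_force: [0.7, 1.2, 0.6]
finger_gap: 51.1
grip_force: 0.0
time: 17.58
tool_pos: [535.1, -189.5, 380.4]
tcp_rot: [-180.0, -0.0, 88.6]
ft_force: [0.5, 0.8, -0.0]
finger_gap: 51.4
grip_force: 0.0
[-24.7   1.8  75.8   0.  102.4 -23.2]
```

View pics/w4.png

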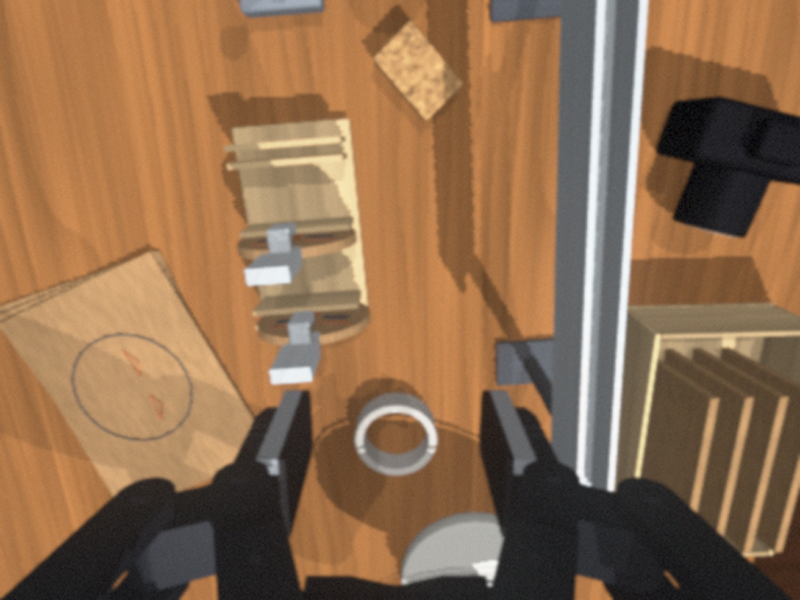

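Stand is at (300,220) with tab tops at about (273,272) and (292,373). The rail runs along (600,250), and its lip side faces the robot (left). Next I overlay the model.

```bash
cat > ov.py <<'E'
from h import *
def draw(im,c,X,off,s,col):
    cv2.polylines(im,[np.round((proj(c,X)-off)*s).astype(int)],True,col,1)
def box(x0,x1,y0,y1,z0,z1): return [np.array([[x0,y0,z],[x1,y0,z],[x1,y1,z],[x0,y1,z]],float) for z in(z0,z1)]
def tf(X,x,y,z,w): w=np.radians(w);R=np.array([[np.cos(w),-np.sin(w),0],[np.sin(w),np.cos(w),0],[0,0,1]]);return X@R.T+[x,y,z]
def mask(im,c,pose,off,s):
    for b,col in((box(-6,6,-15,15,126,172),(0,0,255)),(box(15,23,-8,8,96,126),(0,255,0))):
        for X in b: draw(im,c,tf(X,*pose),off,s,col)
def rail(im,c,pose,off,s):
    for X in(box(-12,-8,-200,200,150,215)[1],box(8,12,-200,200,188,220)[1]): draw(im,c,tf(X,*pose),off,s,(0,0,255))
E
cat > m4.py <<'E'
from ov import *
c=cam("pics/wrist4.npz");k=1/1.5625
P=lambda u,v,z:onplane(c,(u*k,v*k),z).round(1)
print("tabs",P(274,273,184),P(293,373,184),"edges",P(246,273,184),P(301,266,184),P(270,375,184),P(315,367,184))
print("lip",P(602,10,215),P(586,430,215),"back",P(643,10,220),P(613,480,220))
E
python3 m4.py
```

```text
tabs [ 453.8 -196.5  184. ] [ 460.1 -270.9  184. ] edges [ 435. -196.  184.] [ 472.4 -192.1  184. ] [ 443.4 -272.1  184. ] [ 476.2 -266.5  184. ]
lip [647.  -50.6 215. ] [ 662.1 -303.3  215. ] back [666.3 -52.1 220. ] [ 682.5 -340.4  220. ]
```

```bash
cat >> m4.py <<'E'
o=(140,120);s=5
im=crop(c,140,120,260,240,600,600)
for p in ((453.8,-196.5,12,95),(460.1,-270.9,12,95)): mask(im,c,p,o,s)
i2=crop(c,360,0,420,300,120,600);rail(i2,c,(664,-174,0,3.3),(360,0),2)
cv2.imwrite("pics/o4.png",np.hstack([im,i2]))
E
python3 m4.py>/dev/null
```

```text
(no output)
```

View pics/o4.png

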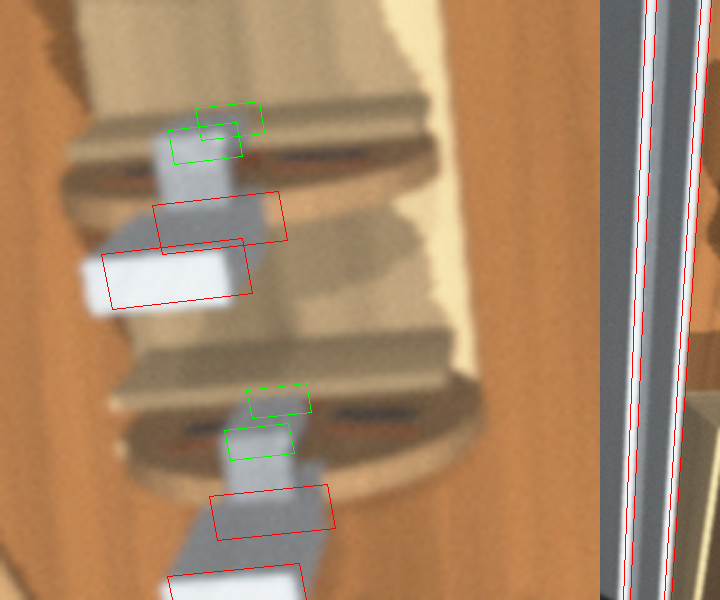

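```bash
python3 -m handwheel '{"series": [[[-1,-8.5,17,0,0,-1.665,0.6],[-1,-8.5,17,0,0,-1.665,0.6],[-1,-8.5,17,0,0,-1.665,0.6],[-1,-8.5,17,0,0,-1.665,0.6],[-1,-8.5,17,0,0,-1.665,0.6],[-1,-8.5,17,0,0,-1.665,0.6],[-1,-8.5,17,0,0,-1.665,0.6],[-1,-8.5,17,0,0,-1.665,0.6],[-1,-8.5,17,0,0,-1.665,0.6],[-1,-8.5,17,0,0,-1.665,0.6],[-1,-8.5,17,0,0,-1.665,0.6]]]}' 60
python3 - <<'E'
from bench import status, eyes, r
import cv2,numpy as np
from ov import *
s=status.sense();print(s["joint_pos"].round(1),s["tool_pos"].round(1),s["tcp_rot"].round(1))
for n in("scene","wrist"):
    c=eyes.snapshot(n);np.savez(f"pics/{n}5.npz",**c)
    if n=="scene": a=cv2.resize(c["img"][120:220,120:250,::-1],None,fx=3.1,fy=3.1,interpolation=cv2.INTER_CUBIC);f=(a,c,(120,120),3.1)
    else: b=cv2.resize(c["img"][:,:,::-1],(400,300));g=(b,c,(0,0),400/512)
for p in((450,-198,12,94),(459.3,-270.9,12,95)):
    for im,cc,o,k in(f,g): mask(im,cc,p,o,k)
cv2.imwrite("pics/o5.png",np.hstack([cv2.copyMakeBorder(a,0,max(0,310-a.shape[0]),0,0,0)[:300],b]))
E
```

```text
time: 19.1
tool_pos: [450.2, -195.9, 210.7]
tcp_rot: [180.0, 0.0, -176.1]
ft_force: [-0.2, -0.3, 0.5]
finger_gap: 51.2
grip_force: 0.0
[ -29.5   -9.1  103.8    0.    85.3 -123.4] [ 450.2 -195.9  210.7] [ 180.     0.  -176.1]
```

View pics/o5.png

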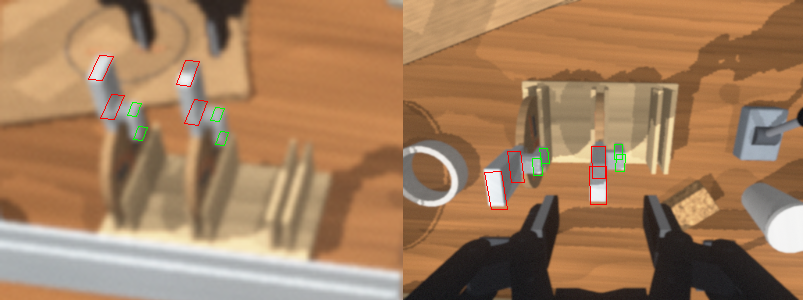

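Overlays match both masks, and the gripper straddles mask B's tab. Next I go down and grip.

```bash
python3 -m handwheel '{"series": [[[0,-0.15,4,0,0,0,0.6],[0,-0.15,6.4,0,0,0,0.6],[0,-0.15,6.4,0,0,0,0.6],[0,-0.15,6.4,0,0,0,0],[0,-0.15,6.4,0,0,0,0],[0,-0.15,6.4,0,0,0,0],[0,-0.15,6.4,0,0,0,0],[0,-0.15,6.4,0,0,0,0]]]}' 60 && python3 -m handwheel '{"series": [[[0,0,-2,0,0,0,0],[0,0,-4,0,0,0,0],[0,0,-9,0,0,0,0],[0,0,-13,0,0,0,0],[0,0,-13,0,0,0,0],[0,0,-13,0,0,0,0]]]}'
```

```text
time: 20.2
tool_pos: [451.2, -198.6, 148.5]
tcp_rot: [-179.9, 0.1, -175.9]
ft_force: [0.0, 1.0, 5.8]
finger_gap: 11.5
grip_force: 59.4
time: 20.95
tool_pos: [449.9, -198.1, 276.0]
tcp_rot: [180.0, -0.0, -175.9]
ft_force: [-0.5, 1.2, -2.0]
finger_gap: 10.9
grip_force: 58.8
```

```bash
python3 -m handwheel '{"series": [[[-3,1,0,0,0,0.17,0],[-6,2,0,0,0,0.35,0],[-9,3,0,0,0,0.53,0],[-11,4.1,0,0,0,0.71,0],[-12.3,4.1,0,0,0,0.89,0],[-12.3,4.1,0,0,0,1.07,0],[-12.3,4.1,0,0,0,1.25,0],[-12.3,4.1,0,0,0,1.43,0],[-12.3,4.1,0,0,0,1.585,0],[-16,5.5,0,0,0,1.585,0],[-19.6,6.9,0,0,0,1.585,0],[-19.6,6.9,0,0,0,1.585,0]]]}'
```

```text
time: 22.45
tool_pos: [640.7, -114.0, 272.8]
tcp_rot: [-179.7, -0.1, 93.4]
ft_force: [0.2, -0.4, -2.4]
finger_gap: 11.3
grip_force: 59.6
```

```bash
python3 - <<'E'
from bench import status, eyes, r
from ov import *
s=status.sense();t=s["tool_pos"];print(t.round(1),s["tcp_rot"].round(1))
c=eyes.snapshot("wrist");np.savez("pics/wrist6.npz",**c);d=eyes.snapshot("side");np.savez("pics/side6.npz",**d)
b=crop(c,0,0,512,384,800,600);a=crop(d,270,80,430,200,400,300)
p=(t[0],t[1],t[2]-136.5,s["tcp_rot"][2]-90)
mask(b,c,p,(0,0),1.5625);rail(b,c,(664,-174,0,3.3),(0,0),1.5625)
mask(a,d,p,(270,80),2.5);rail(a,d,(664,-174,0,3.3),(270,80),2.5)
cv2.imwrite("pics/o6.png",np.hstack([b[:300,200:600],a]))
E
```

```text
[ 640.7 -114.   272.8] [-1.797e+02 -1.000e-01  9.340e+01]
```

View pics/o6.png

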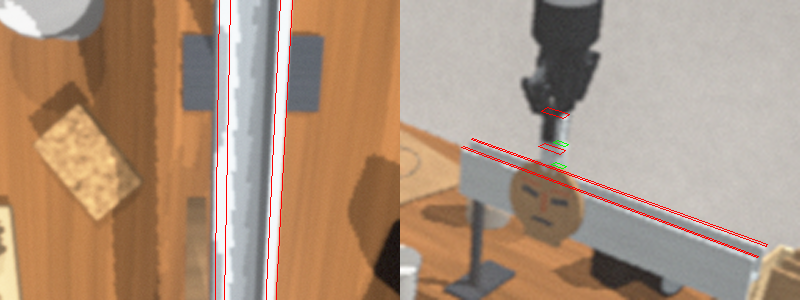

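```bash
python3 -m handwheel '{"series": [[[0,0.03,0.8,0,0,0,0],[0,0.03,1.6,0,0,0,0],[0,0.03,2.4,0,0,0,0],[0,0.03,2.8,0,0,0,0],[0,0.03,2.8,0,0,0,0]]]}'
```

```text
time: 23.18
tool_pos: [640.7, -115.4, 248.3]
tcp_rot: [-180.0, -0.0, 93.3]
ft_force: [0.1, -0.2, -1.0]
finger_gap: 11.8
grip_force: 59.6
```

```bash
python3 -m handwheel '{"series": [[[0,0,0.6,0,0,0,0],[0,0,1.1,0,0,0,0],[0,0,1.4,0,0,0,0],[0,0,1.4,0,0,0,0]]]}'
```

```text
time: 23.68
tool_pos: [640.8, -115.4, 234.3]
tcp_rot: [-180.0, -0.0, 93.3]
ft_force: [0.2, -0.6, -1.0]
finger_gap: 11.2
grip_force: 59.6
```

```bash
python3 -m handwheel '{"series": [[[0,0,0.12,0,0,0,0],[0,0,0.12,0,0,0,0],[0,0,0.12,0,0,0,0.5],[0,0,0.12,0,0,0,0.5],[0,0,0.12,0,0,0,0.5],[0,0,-2,0,0,0,0.5],[0,0,-6,0,0,0,0.5],[0,0,-11,0,0,0,0.5],[0,0,-11,0,0,0,0.5]]]}'
```

```text
time: 24.8
tool_pos: [643.1, -116.0, 353.3]
tcp_rot: [179.4, 0.2, 93.3]
ft_force: [0.9, 0.5, -0.1]
finger_gap: 42.6
grip_force: 0.0
```

```bash
python3 - <<'E'
from bench import status, eyes, r
from ov import *
s=status.sense();print(s["tool_pos"].round(1),s["tcp_rot"].round(1),s["joint_pos"].round(1))
a=eyes.snapshot("scene");d=eyes.snapshot("side");np.savez("pics/scene7.npz",**a);np.savez("pics/side7.npz",**d)
i=crop(a,130,130,290,250,400,300);j=crop(d,270,80,430,200,400,300)
for im,c,o in((i,a,(130,130)),(j,d,(270,80))):mask(im,c,(641,-115.3,97,3.3),o,2.5)
k=crop(a,270,140,430,260,400,300)
cv2.imwrite("pics/o7.png",np.vstack([np.hstack([i,j]),np.hstack([k,k*0])]))
E
```

```text
[ 643.1 -116.   353.3] [179.4   0.2  93.3] [-14.7  14.4  64.8  -0.  100.1 -18. ]
```

View pics/o7.png

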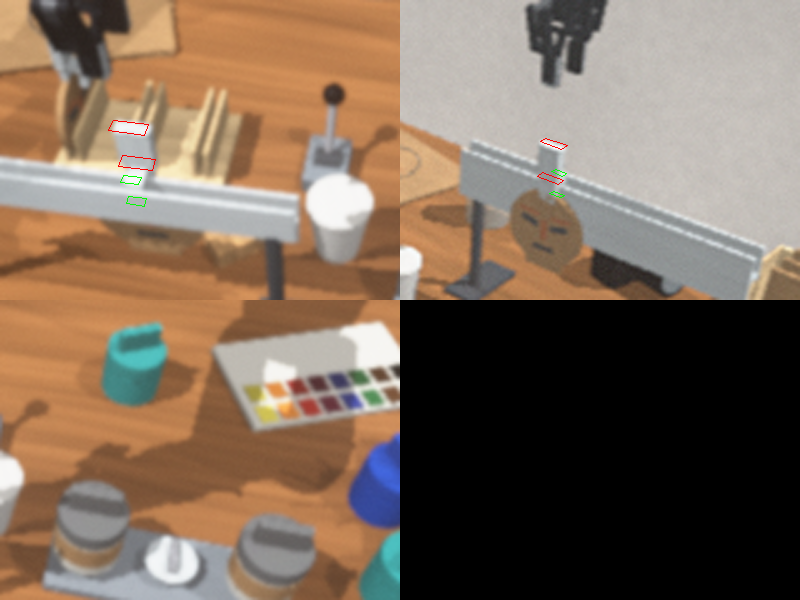

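```bash
python3 -m handwheel '{"series": [[[-3,-5,0,0,0,-0.18,0.6],[-6,-10,0,0,0,-0.36,0.6],[-10,-15,2,0,0,-0.54,0.6],[-14.4,-19,7,0,0,-0.72,0.6],[-14.4,-19.1,14,0,0,-0.9,0.6],[-14.4,-19.1,14,0,0,-1.08,0.6],[-14.4,-19.1,14,0,0,-1.26,0.6],[-14.4,-19.1,14,0,0,-1.44,0.6],[-14.4,-19.1,14,0,0,-1.6,0.6],[-14.4,-19.1,14,0,0,-1.6,0.6],[-14.4,-19.1,14,0,0,-1.6,0.6]]]}' 60
```

```text
time: 26.28
tool_pos: [458.2, -269.8, 204.2]
tcp_rot: [180.0, -0.1, -175.3]
ft_force: [-0.6, -0.8, 1.3]
finger_gap: 51.0
grip_force: 0.0
```

```bash
python3 - <<'E'
from bench import status
s=status.sense();print(s["tool_pos"].round(1),s["tcp_rot"].round(1),s["joint_pos"].round(1))
E
```

```text
[ 458.2 -269.8  204.2] [ 1.800e+02 -1.000e-01 -1.753e+02] [ -36.    -2.3   98.1    0.    84.2 -130.8]
```

```bash
python3 -m handwheel '{"series": [[[0,-0.1,3,0,0,0,0.6],[0,-0.1,5.6,0,0,0,0.6],[0,-0.1,5.6,0,0,0,0.6],[0,-0.1,5.6,0,0,0,0],[0,-0.1,5.6,0,0,0,0],[0,-0.1,5.6,0,0,0,0],[0,-0.1,5.6,0,0,0,0],[0,-0.1,5.6,0,0,0,0]]]}' 60 && python3 -m handwheel '{"series": [[[0,0,-2,0,0,0,0],[0,0,-4,0,0,0,0],[0,0,-9,0,0,0,0],[0,0,-13,0,0,0,0],[0,0,-13,0,0,0,0],[0,0,-13,0,0,0,0]]]}'
```

```text
time: 27.28
tool_pos: [459.6, -272.0, 150.5]
tcp_rot: [-179.9, 0.1, -175.1]
ft_force: [-0.1, -0.9, 7.2]
finger_gap: 10.9
grip_force: 59.8
time: 28.02
tool_pos: [458.4, -270.7, 278.2]
tcp_rot: [179.9, -0.0, -175.0]
ft_force: [0.1, 0.2, -2.5]
finger_gap: 11.1
grip_force: 59.4
```

```bash
python3 -m handwheel '{"series": [[[-3,0.1,0,0,0,0.18,0],[-6,0.2,0,0,0,0.36,0],[-9,0.3,0,0,0,0.54,0],[-11.8,0.4,0,0,0,0.72,0],[-11.8,0.4,0,0,0,0.9,0],[-11.8,0.4,0,0,0,1.08,0],[-11.8,0.4,0,0,0,1.26,0],[-11.8,0.4,0,0,0,1.44,0],[-11.8,0.4,0,0,0,1.6,0],[-15,0.4,0,0,0,1.6,0],[-19.1,0.4,0,0,0,1.6,0],[-19.1,0.4,0,0,0,1.6,0]]]}'
python3 - <<'E'
from bench import status
s=status.sense();print(s["tool_pos"].round(1),s["tcp_rot"].round(1),s["joint_pos"].round(1))
E
```

```text
time: 29.52
tool_pos: [648.4, -249.6, 274.1]
tcp_rot: [-179.6, -0.2, 93.3]
ft_force: [-0.0, 1.2, -2.4]
finger_gap: 11.5
grip_force: 60.7
[ 648.4 -249.6  274.1] [-179.6   -0.2   93.3] [-25.3  22.1  63.7   0.   94.6 -28.6]
```

```bash
python3 -m handwheel '{"series": [[[0,0.03,0.8,0,0,0,0],[0,0.03,1.6,0,0,0,0],[0,0.03,2.4,0,0,0,0],[0,0.03,2.8,0,0,0,0],[0,0.03,2.8,0,0,0,0]]]}'
```

```text
time: 30.15
tool_pos: [648.5, -250.6, 250.5]
tcp_rot: [-180.0, -0.0, 93.3]
ft_force: [0.6, 0.0, -1.5]
finger_gap: 11.5
grip_force: 60.8
```

```bash
python3 -m handwheel '{"series": [[[0,0,0.6,0,0,0,0],[0,0,1.1,0,0,0,0],[0,0,1.5,0,0,0,0],[0,0,1.55,0,0,0,0],[0,0,1.55,0,0,0,0]]]}'
```

```text
time: 30.78
tool_pos: [648.9, -250.7, 235.6]
tcp_rot: [180.0, 0.0, 93.3]
ft_force: [-1.2, -0.5, 2.0]
finger_gap: 11.3
grip_force: 61.1
```

```bash
python3 -m handwheel '{"series": [[[0,0,1.55,0,0,0,0.5],[0,0,1.55,0,0,0,0.5],[0,0,1.55,0,0,0,0.5],[0,0,-2,0,0,0,0.5],[0,0,-6,0,0,0,0.5],[0,0,-11,0,0,0,0.5],[2,-6,-11,0,0,0,0.5],[8,-12,-11,0,0,0,0.5],[8,-12,-11,0,0,0,0.5],[8,-12,-11,0,0,0,0.5]]]}'
python3 - <<'E'
from bench import status, eyes, r
from ov import *
s=status.sense();print(s["tool_pos"].round(1),s["tcp_rot"].round(1),s["joint_pos"].round(1))
a=eyes.snapshot("scene");d=eyes.snapshot("side");w=eyes.snapshot("wrist")
for n,c in(("scene8",a),("side8",d),("wrist8",w)):np.savez(f"pics/{n}.npz",**c)
i=crop(a,60,130,260,280,400,300);j=crop(d,270,80,430,200,400,300)
mask(i,a,(648.9,-250,97,3.3),(60,130),2);mask(j,d,(648.9,-250,97,3.3),(270,80),2.5)
o=cam("pics/w1.npz")
k=crop(w,0,0,512,384,400,300);l=crop(o,150,240,310,360,400,300)
cv2.imwrite("pics/o8.png",np.vstack([np.hstack([i,j]),np.hstack([k,l])]))
q=lambda u,v,z:onplane(o,(u*.64,v*.64),z).round(1)
print("ball",q(277,511,92),"box",[q(*p,25) for p in((296,426),(368,424),(371,480),(299,482))])
E
```

```text
time: 32.02
tool_pos: [523.9, -176.8, 345.6]
tcp_rot: [180.0, 0.0, 93.3]
ft_force: [0.5, -0.4, -0.1]
finger_gap: 42.5
grip_force: 0.0
[ 523.9 -176.8  345.6] [180.    0.   93.3] [-24.   -0.9  82.2   0.   98.7 -27.3]
ball [403.6  15.   92. ] box [array([409.4,  53.6,  25. ]), array([475.7,  55.8,  25. ]), array([477.7,  -5.6,  25. ]), array([408.6,  -8. ,  25. ])]
```

View pics/o8.png

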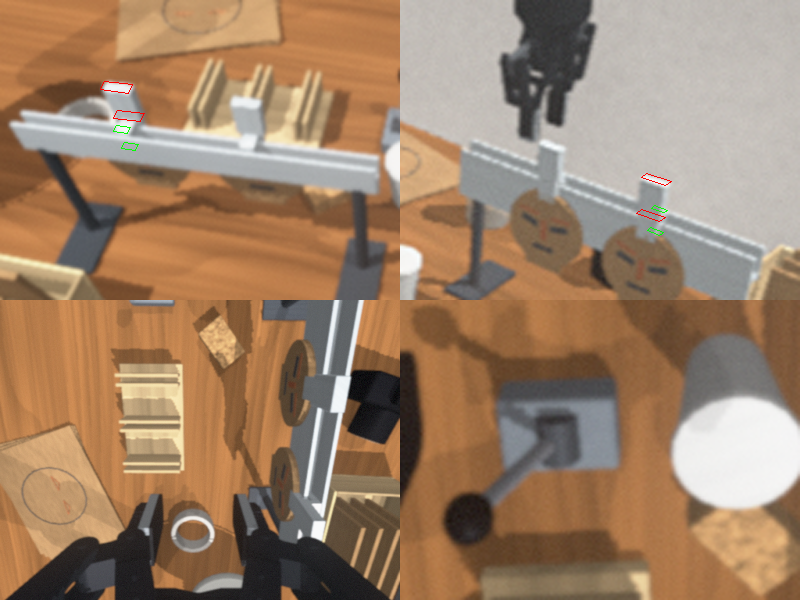

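Both masks hang fully down. Switch ball is at (404,15,92) with the hinge at about (442,16). I move to a point in front of it with the gripper shut.

```bash
python3 -m handwheel '{"series": [[[3,-3,5,0,0,0.18,0],[7,-6,9.5,0,0,0.36,0],[11,-9,9.5,0,0,0.54,0],[15,-12,9.5,0,0,0.72,0],[20.1,-15.5,9.5,0,0,0.9,0],[20.1,-15.5,9.5,0,0,1.08,0],[20.1,-15.5,9.5,0,0,1.26,0],[20.1,-15.5,9.5,0,0,1.44,0],[20.1,-15.5,9.5,0,0,1.593,0],[20.1,-15.5,9.5,0,0,1.593,0],[20.1,-15.5,9.5,0,0,1.593,0]]]}'
python3 - <<'E'
from bench import status
s=status.sense();print(s["tool_pos"].round(1),s["tcp_rot"].round(1),s["joint_pos"].round(1))
E
```

```text
time: 33.55
tool_pos: [358.6, 14.0, 250.3]
tcp_rot: [180.0, 0.0, 2.2]
ft_force: [-0.2, 0.1, 0.5]
finger_gap: 0.1
grip_force: 0.0
[358.6  14.  250.3] [180.    0.    2.2] [ -6.  -33.  118.   -0.   95.1  81.9]
```

```bash
python3 -m handwheel '{"series": [[[0,0,6,0,0,0,0],[0,0,12,0,0,0,0],[0,0,16.8,0,0,0,0],[0,0,16.8,0,0,0,0],[0,0,16.8,0,0,0,0]]]}'
python3 - <<'E'
from bench import status
s=status.sense();print(s["tool_pos"].round(1),s["tcp_rot"].round(1),s["joint_pos"].round(1))
E
```

```text
time: 34.17
tool_pos: [359.5, 14.1, 84.3]
tcp_rot: [180.0, -0.1, 2.1]
ft_force: [0.2, -0.3, 0.6]
finger_gap: 0.1
grip_force: 0.0
[359.5  14.1  84.3] [ 1.8e+02 -1.0e-01  2.1e+00] [ -5.9 -26.4 131.1   0.   75.3  82. ]
```

Pushing to near the end, TCP x ≈ 455.

```bash
python3 -m handwheel '{"series": [[[1.5,0,0,0,0,0,0],[3,0,0,0,0,0,0],[4.5,0,0,0,0,0,0],[6,0,0,0,0,0,0],[7.5,0,0,0,0,0,0],[8.5,0,0,0,0,0,0],[9.2,0,0,0,0,0,0],[9.5,0,0,0,0,0,0],[9.5,0,0,0,0,0,0]]]}'
python3 - <<'E'
from bench import status,eyes
import numpy as np
from h import *
s=status.sense();print(s["tool_pos"].round(1),s["ft_force"].round(1))
for n in("scene","side"):
    c=eyes.snapshot(n);np.savez(f"pics/{n}9.npz",**c)
E
```

```text
time: 35.3
tool_pos: [453.5, 17.5, 82.6]
tcp_rot: [180.0, -0.0, 2.0]
ft_force: [-0.1, -0.4, -0.1]
finger_gap: 0.2
grip_force: 0.0
[453.5  17.5  82.6] [-0.1 -0.4 -0.1]
```

```bash
python3 -m handwheel '{"series": [[[0.3,0,0,0,0,0,0],[0.5,0,0,0,0,0,0],[0.5,0,0,0,0,0,0]]]}'; python3 -m handwheel '{"series": [[[0.3,0,0,0,0,0,0],[0.5,0,0,0,0,0,0],[0.5,0,0,0,0,0,0]]]}'
python3 - <<'E'
from bench import eyes
from h import *
t=[]
for n in("scene","side"):
    c=eyes.snapshot(n);np.savez(f"pics/{n}10.npz",**c)
    p=proj(c,[[403.6,15,92],[480.4,18,92],[475,18,94]]);print(n,p.round(1).tolist())
    u,v=p[1].astype(int);g=c["img"][v-16:v+16,u-20:u+20].max(2)
    m=g<45;k,lab,st,ce=cv2.connectedComponentsWithStats(m.astype(np.uint8))
    print([(st[i,4],(ce[i]+[u-20,v-16]).round(1).tolist()) for i in range(1,k) if st[i,4]>8])
E
```

```text
time: 35.78
tool_pos: [455.8, 17.7, 81.8]
tcp_rot: [-180.0, 0.3, 2.0]
ft_force: [-14.4, 0.6, 10.5]
finger_gap: -0.2
grip_force: 7.0
time: 36.15
tool_pos: [456.5, 17.8, 81.5]
tcp_rot: [-180.0, 0.9, 2.0]
ft_force: [-39.3, -2.4, 31.1]
finger_gap: -0.3
grip_force: 20.0
scene [[263.5, 167.7], [259.2, 188.3], [259.6, 186.3]]
[]
side [[243.8, 201.9], [261.0, 191.5], [259.7, 191.6]]
[]
```

End stop reached (x held at 456 as force rose). I back off and take the last look.

```bash
python3 -m handwheel '{"series": [[[-1.5,0,0,0,0,0,0],[-4,0,0,0,0,0,0],[-7,0,-1,0,0,0,0],[-7,0,-7,0,0,0,0],[-7,0,-13,0,0,0,0],[-7,0,-19,0,0,0,0],[-7,0,-22,0,0,0,0],[-7,0,-22,0,0,0,0]]]}'
python3 - <<'E'
from bench import eyes,status
from h import *
s=status.sense();print(s["ft_force"].round(1))
a=eyes.snapshot("scene");d=eyes.snapshot("side")
ims=[]
for c,o in((a,(205,130)),(d,(200,130))):
    im=crop(c,o[0],o[1],o[0]+100,o[1]+75,400,300)
    p=((proj(c,[[480.4,18,92],[442,16.5,22]])-o)*4).astype(int);cv2.circle(im,tuple(p[0].tolist()),14,(0,0,255),1);ims.append(im)
b=np.hstack([crop(a,60,120,420,285,400,300),crop(d,140,100,430,280,400,300)])
cv2.imwrite("pics/o11.png",np.vstack([np.hstack(ims),b]))
E
```

```text
time: 37.25
tool_pos: [394.7, 15.3, 305.5]
tcp_rot: [180.0, -0.3, 2.0]
ft_force: [-0.1, -1.0, -0.5]
finger_gap: -0.0
grip_force: 0.0
[-0.1 -1.  -0.5]
```

View pics/o11.png

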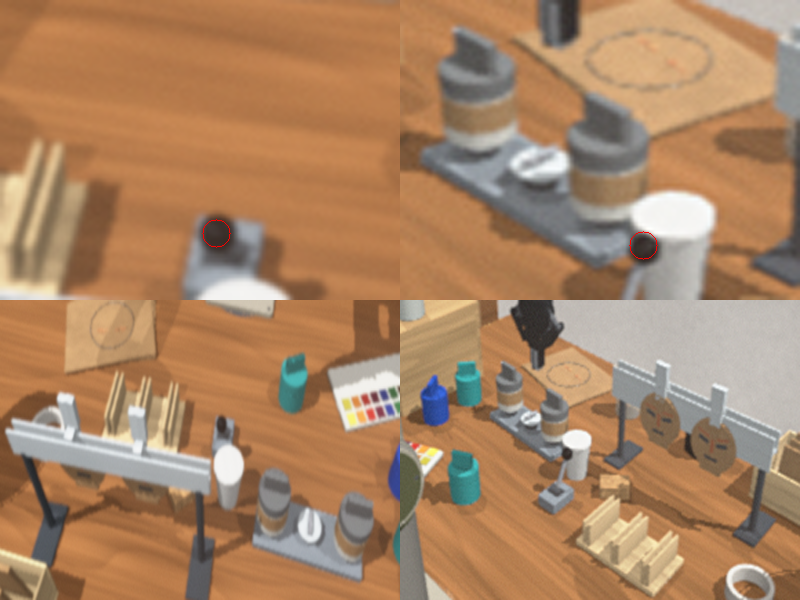

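The ball sits exactly at the fully-over position (scene crop (216,233), side crop (643,246)). Pots are locked, masks are hung and the cup is untouched.

```bash
python3 -c "
from bench import r
print(r.hand_in())"
```

```text
the job is handed in; nothing more can be done
None
```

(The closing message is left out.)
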